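# Lock the disc into its nest with hasp and pin

### The arm

A 7-joint arm with a two-finger parallel gripper is mounted at the origin on the work surface. World frame = base frame: x ahead of the robot, y to its left, z up, the work surface at z = 0. Lengths are in mm, angles in rad, forces in N, time in s.
With the tool pointing down it reaches from about 425 to 875 mm from the base axis. Payload 8.4 kg.
Tool frame: the origin (TCP) lies midway between the tips of the shut fingers; the grasp point (between the pads) lies 19 mm behind it; z points along the fingers, x is the direction in which the jaws open and shut, and the axes are right-handed (so a half turn about z gives the same grasp; the last joint's range is limited). The gripper opens to 87 mm and grips with 3 to 60 N. Pads are 19 mm wide; open, the fingers measure 117 mm over their backs; the gripper's body (75 mm by 190 mm) begins 51 mm behind the grasp point.
Start: joints at [1.139, 0.333, 0.04, 1.465, -0.013, 1.343, -0.059], TCP at [212.326, -614.314, 222.546] pointing down, gripper open.
Joint ranges: [-2.58, 2.58], [-0.38, 2.09], [-1.3, 1.39], [0.25, 2.4], [-1.5, 4.64], [0.08, 2.09], [-2.65, 2.65]. Speed limits (rad/s): [2.22, 2.22, 2.79, 2.79, 3.14, 3.14, 3.14].

### API

Orientations are given as a unit quaternion [w, x, y, z].
In Python, from station import sensors, cams, ticket gives the robot as it stands.
- The arm moves only by the tool carry_out, never from a script. Its argument "plan" is a list of rows, each a list of 5 numbers: the closure, from 0 (fully open) to 1 (shut), then the shift along the tool's x, y, z each as a share of 0.03 m, from -1 to 1, then the turn about the tool's z as a share of 4 degrees, from -1 to 1. In form: [[hand, x, y, z, turn], ...]. A call has 1 to 8 rows; each row shifts and turns the commanded pose from where the row before left it, along the tool's axes as they then stand; what a row does not reach is not made up. A row lasts 1/12 s, in which the tool goes at most 41.7 mm and 7.16 degrees, less where a joint would pass 70% of its speed; a pose out of reach is approached as far as the arm can. A call with a number of a shift or a turn outside -1 to 1 is refused whole. A call with a gripper value outside its range is refused whole. The fingers move at their own pace and stop on an object; "grip_force" is the grip in N (left out, the last holds). Time passes only in rows, so rows that do not move let the fingers close. It gives the time, the measured TCP pose, the force and the opening at its end, in the units of the state.
- sensors.sense(): the state, without advancing time (a new reading comes with each control period).
- cams.read_camera(name): name is "side" or "top"; returns the picture (480x640x3 uint8, red, green, blue); there is no depth.
- cams.calibration(name): a dict with "fx", "fy", "cx", "cy" (pixels), "k1" (the pictures are not rectified: a ray, as slopes to the right and down, at radius r is drawn at 1 + k1 r^2 times it, then the intrinsics apply), "position" and "attitude" of the camera in the world. Camera axes: x right, y down, z forward; pixel columns grow to the right and rows downward; lengths in mm; the calibration is good to about 2 mm. A picture is of the moment at which its call begins. calibration takes no time and is no camera call.
- ticket.close_job(): hands the job in, once; it reports no verdict.
The state is a dict: "time_s": time; "q": joint angles; "qd": joint speeds; "joint_torque": joint torques, N m; "tcp_pos": TCP position; "tcp_rot": TCP orientation; "ft_force": force on the tool from outside, world axes, zero at the start; "moment": the same for the moment, N m; "finger_gap": opening from 0.0 (shut) to 1.0 (fully open).
Only numpy, scipy, OpenCV 4.12 (cv2) and the standard library are available. Lean on these libraries where they do the work, as an engineer would, in place of code of your own. Each camera call takes 0.05 s, during which the arm holds its last target. There are 200 camera calls.

### The job

Lock the black disc into its nest: swing the hinged yellow hasp down over the disc until it lies flat on the steel catch block, then take the red-headed pin from the rack and put it down through the hasp's eye into the hole of the catch, fully home so that its head sits on the hasp. Leave the blue-headed pin in the rack and the disc where it lies.

Things in the scene. Friction and masses are not known exactly. Their poses are not given: they have to be found in the camera images.
- nest: Fixed work nest, 150 mm (its x) by 210 mm (its y), 99 mm high with the hasp closed: aluminium base, cream standoffs, brown top plate (top at z 70 mm) with four small studs round the disc, steel catch block at its -y end, hasp hinge at its +y end. Origin: centre of the underside, on the table. It lies anywhere on the left or right of the table, turned up to 0.5 rad.
- hasp (a joint): Angle of the yellow hasp, rad: 0 = closed, flat on the catch; about 1.57 = standing upright; stop at 1.9. The hinge axis is along the nest's x. A stiff hinge: it stays where it is left (pushing it needs about 2 N near its end).
- hasp_hinge (a point): Point on the hinge axis at the middle of the hasp's width, at y +75 mm, z 96 mm in the nest's frame. The axes turn with the hasp: x along the hinge, -y along the hasp towards its eye, z out of its upper face.
- hasp_eye (a point): Centre of the eye on the hasp's upper face, 145 mm from the hinge axis; axes as for hasp_hinge. The hasp is a yellow flat bar 6 mm thick, 36 mm wide, with a 44 mm square end tab (its end 167 mm from the hinge) that holds the eye, a 19 mm round hole. When closed, the upper face is 99 mm above the table.
- catch_hole (a point): Centre of the mouth of the 18 mm round through hole in the top of the steel catch block (40 by 36 mm, top at z 93 mm), at y -70 mm in the nest's frame; axes as the nest's. The hole is vertical and 37 mm deep, with free space below it down to the base at z 14 mm.
- disc: Black disc, diameter 96 mm, 20 mm thick, lying loose in the nest between four studs; origin: centre of its underside (70 mm above the table). The closed hasp passes 3 mm above it.
- rack: Fixed aluminium rack, plate 60 mm (its x) by 170 mm (its y), top at 72 mm, on a 80 by 190 mm foot, with two 16.5 mm holes at y -50 and +50 mm in its frame. The red-headed and the blue-headed pin hang upright in them by their heads, in either order. Origin: centre of the underside, on the table.
- red_pin: The locking pin: 112 mm long, steel shank of diameter 14 mm and length 65 mm with a tapered nose (6 mm at the tip, full width 14 mm above it), then a red round head, diameter 28 mm, 47 mm tall, to be gripped. Origin: centre of the nose tip; z up along the pin.
- red_pin_shoulder (a point): Centre of the flat underside of the red head, 65 mm above the nose tip on the pin's axis; it rests on the rack, or on the hasp's upper face when the pin is home.
- blue_pin: Same as the red pin but with a blue head; it belongs to another nest and stays in the rack. Origin: centre of the nose tip.
Not all that is in view belongs to the job. What is shaped like the disc but green or turquoise is not meant.

How it is judged (in metres and radians):
On the way, in this order (a step that is already met when the one before it is completed fails the run):
1. the hasp lies closed on the catch (value of joint hasp below 0.06 rad), for 0.2 s.
2. the red-headed pin is home through the hasp's eye and the catch (value of joint hasp below 0.06 rad and horizontal distance between red_pin_shoulder and hasp_eye below 0.006 m and z of red_pin_shoulder in the frame of catch_hole between 0 and 0.011 m and angle between the z axis of red_pin and the z axis of nest, either way round below 0.12 rad), for 0.2 s.
At the end, for the whole second after the job is handed in: Hasp closed (below 0.06 rad); red pin at rest through eye and catch, upright to 0.12 rad, shoulder within 6 mm of the eye's centre and at most 11 mm above the catch hole's mouth (home: 6); disc within 12 mm of the nest's centre, not lifted over 6 mm; blue pin moved under 30 mm (all of step 2 and linear speed of red_pin below 0.02 m/s and horizontal distance between disc and nest below 0.012 m and z of disc in the frame of nest below 0.076 m and distance of blue_pin from where it was at the start of the episode below 0.03 m); the robot touches nothing.
It fails at once if the blue-headed pin is taken out of the rack (moved by more than 50 mm) (distance of blue_pin from where it was at the start of the episode above 0.05 m).
It fails at once if the disc is knocked out of its nest (moved by more than 30 mm) (distance of disc from where it was at the start of the episode above 0.03 m).
It also fails if it takes over 67 s, if anything falls off the work surface, if the arm or the gripper's body presses on something with over 40 N, if the wrist force passes 120 N, or if a joint passes its speed limit or range.

## Working session

There is one attempt and no reset: what is moved stays moved. The work goes in short steps, Python scripts to look and compute and a tool call to move; the robot and the scene stay as the last step left them, time stands still between calls to the robot, and variables do not carry over. Pictures are saved under pics/ and viewed, about 8 in all and at most 12, crops included, and the job is handed in when it is done.

Besides the shell and the picture viewer there is one more tool, called as name(argument=value, ...) on one line, values as JSON. carry_out: Moves the arm, as the interface text tells. Shift numbers are shares of 0.03 m and turn numbers shares of 4 degrees, none past 1 either way. Its arguments: {"type":"object","properties":{"plan":{"type":"array"},"grip_force":{"type":"number"}},"required":["plan"]}

```bash
ls; mkdir -p pics
python3 - <<'E'
from station import sensors,cams
import cv2
for n in("side","top"):
    c=cams.calibration(n);print(n,c)
    cv2.imwrite(f"pics/{n}0.png",cams.read_camera(n)[:,:,::-1])
s=sensors.sense()
for k in("time_s","tcp_pos","tcp_rot","finger_gap","ft_force"):print(k,s[k])
E
```

```text
pics
side {'fx': 622.7699681491608, 'fy': 622.7699681491608, 'cx': 322.57661074344, 'cy': 245.04033593579092, 'k1': -0.13333514555155881, 'position': array([-230.85897459,  663.26381825,  757.43390168]), 'attitude': array([ 0.18315399, -0.33526397,  0.81595194, -0.43390682])}
top {'fx': 523.5988834965685, 'fy': 523.5988834965685, 'cx': 318.198879464021, 'cy': 234.93183498987003, 'k1': -0.017422113891170165, 'position': array([ 364.96340747,  -39.97349065, 1016.25324328]), 'attitude': array([-0.02595523,  0.70646505, -0.70638763,  0.03535499])}
time_s 0.1
tcp_pos [ 212.18746561 -613.95922133  221.75744644]
tcp_rot [-3.71769117e-04  8.14452231e-01 -5.80230171e-01 -6.11641162e-04]
finger_gap 0.9984623227860164
ft_force [-0.45093459 -0.38932641  0.24936418]
```

View pics/top0.png

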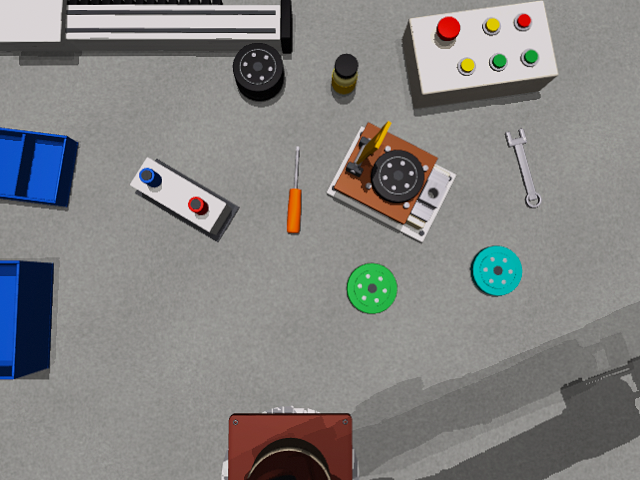

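View pics/side0.png

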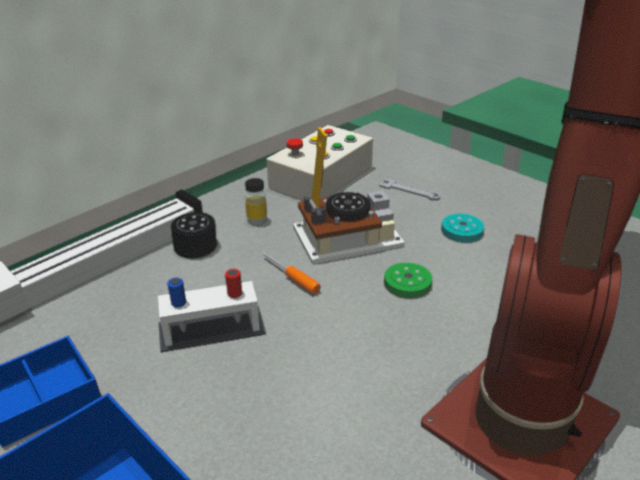

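```bash
cat > h.py <<'E'
import numpy as np,cv2
from scipy.spatial.transform import Rotation as R
from station import sensors,cams
def cal(n):
    c=cams.calibration(n);q=c["attitude"]
    return c,R.from_quat([q[1],q[2],q[3],q[0]]).as_matrix(),np.array([c["k1"],0,0,0.]),np.array([[c["fx"],0,c["cx"]],[0,c["fy"],c["cy"]],[0,0,1]])
def ray(n,px):
    c,M,k,K=cal(n)
    p=cv2.undistortPointsIter(np.array([[px]],float),K,k,None,None,(3,50,1e-10))[0,0]
    return c["position"],M@[p[0],p[1],1]
def onz(n,px,z):
    o,d=ray(n,px);return o+d*(z-o[2])/d[2]
def two(pt,ps):
    A=[];b=[]
    for n,p in(("top",pt),("side",ps)):
        o,d=ray(n,p);d=d/np.linalg.norm(d);P=np.eye(3)-np.outer(d,d);A.append(P);b.append(P@o)
    return np.linalg.lstsq(np.vstack(A),np.hstack(b),rcond=None)[0]
def proj(n,X):
    c,M,k,K=cal(n);return cv2.projectPoints(np.array([X],float),cv2.Rodrigues(M.T)[0],-M.T@c["position"],K,k)[0][0,0]
def blobs(im,lo,hi,roi,amin=20):
    x0,y0,x1,y1=roi;h=cv2.cvtColor(im[y0:y1,x0:x1],cv2.COLOR_BGR2HSV)
    m=cv2.inRange(h,np.array(lo),np.array(hi));n,l,s,c=cv2.connectedComponentsWithStats(m)
    return [(c[i]+[x0,y0],s[i]+[x0,y0,0,0,0]) for i in range(1,n) if s[i,4]>=amin],m
E
python3 - <<'E'
from h import *
np.set_printoptions(precision=1,suppress=True)
t=cv2.imread("pics/top0.png");s=cv2.imread("pics/side0.png")
for nm,im,roi in(("top",t,(120,140,250,250)),("side",s,(150,260,270,320))):
    for col,lo,hi in(("red",(0,120,60),(8,255,255)),("red2",(172,120,60),(180,255,255)),("blue",(105,120,50),(130,255,255))):
        print(nm,col,blobs(im,lo,hi,roi)[0])
print("yel",blobs(t,(18,120,80),(32,255,255),(330,110,400,200))[0],blobs(s,(18,120,80),(32,255,255),(295,120,340,220))[0])
a=cv2.resize(t[110:250,320:470],None,fx=4,fy=4,interpolation=cv2.INTER_CUBIC)
b=cv2.resize(s[120:270,285:415],None,fx=4,fy=4,interpolation=cv2.INTER_CUBIC)[:560]
c=np.zeros((560,1120,3),np.uint8);c[:,:600]=a;c[:,600:]=b
cv2.imwrite("pics/c1.png",cv2.resize(c[:,:],(800,400)))
E
```

```text
top red [(array([195.8, 204.6]), array([188, 197,  16,  16, 116]))]
top red2 []
top blue [(array([146.7, 175.3]), array([139, 168,  17,  16, 121]))]
side red [(array([233.2, 283.8]), array([225, 270,  16,  27, 286]))]
side red2 []
side blue [(array([176.7, 293.1]), array([167, 278,  18,  29, 327]))]
yel [(array([381.5, 134.9]), array([374, 121,  18,  28, 186]))] [(array([318.6, 164. ]), array([311, 127,  17,  80, 617]))]
```

View pics/c1.png

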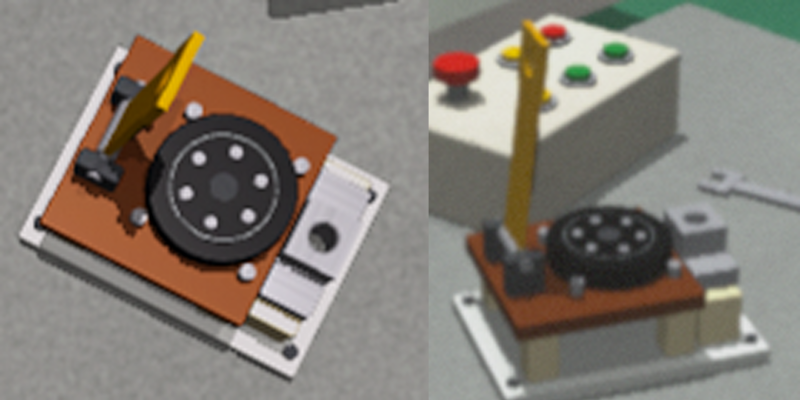

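The crop shows the hasp standing near upright at the hinge (top px ~(359,156)), its end at ~(384,135). The disc is centred at (398,175) and the catch hole at (433,193). The black wheel at (258,70) and the green and turquoise discs are decoys. The red pin in the rack is at (197,205); the other red things are box buttons.

Run:
```python
from h import *
np.set_printoptions(precision=1,suppress=True)
g=lambda u,v:(u/2.857+320,v/2.857+110)
H=onz("top",g(323,236),93);D=onz("top",g(224,187),90);G=onz("top",g(112,130),100)
print("hole",H,"disc",D,"hinge~",G)
C=[onz("top",g(*p),14) for p in((22,238),(293,377),(387,183))]
print("corners",*C,[np.linalg.norm(C[i]-C[i+1]) for i in(0,1)], "centre",(C[0]+C[2])/2)
a=C[0]-C[1];print("yaw edge",np.arctan2(-a[0],a[1]))
d=D-H;print("yaw disc-hole",np.arctan2(-d[0],d[1]),np.linalg.norm(d[:2]))
d=G-H;print("yaw hinge-hole",np.arctan2(-d[0],d[1]),np.linalg.norm(d[:2]))
sd=lambda u,v:((u-428.6)/2.857+285,v/2.857+120)
E=two(g(184,71),sd(536,32));print("hasp end",E)
for z in(119,):
  print("red",onz("top",(197.5,205),z),"blue",onz("top",(149,176.5),z))
  print("side-based red", onz("side",(233.2,283.8),96), onz("side",(176.7,293.1),96))
s=sensors.sense();q=s["tcp_rot"];print(R.from_quat([q[1],q[2],q[3],q[0]]).as_matrix(),s["tcp_pos"])
```

```text
hole [ 521.4 -257.9   93. ] disc [ 553.  -196.6   90. ] hinge~ [ 586.8 -125.4  100. ]
corners [533.  -71.8  14. ] [ 438.7 -254.3   14. ] [ 571.5 -321.2   14. ] [np.float64(205.47997200600028), np.float64(148.72683157847584)] centre [ 552.3 -196.5   14. ]
yaw edge -0.4769674546200519
yaw disc-hole -0.47565447917315223 68.90679821475533
yaw hinge-hole -0.45856169895366017 147.78446202914643
hasp end [ 580.2 -146.8  261.2]
red [494.7 156.3 119. ] blue [544.4 241.3 119. ]
side-based red [496.4 163.5  96. ] [545.7 249.3  96. ]
[[ 0.3 -0.9 -0. ]
 [-0.9 -0.3  0. ]
 [-0.   0.  -1. ]] [ 212.2 -614.   221.8]
```

carry_out(plan=[[1,0,0,-0.45,-1],[1,0,0,-0.45,-1],[1,0,0,-0.45,-1],[1,0,0,-0.45,-1],[1,0,0,-0.45,-1],[1,0,0,-0.45,-1],[1,0,0,-0.45,-1],[1,0,0,-0.45,-1]], grip_force=30)

```text
time_s: 0.77
tcp_pos: [212.2, -614.1, 330.7]
tcp_rot: [-0.0, 0.943, -0.332, -0.0]
ft_force: [0.5, -0.2, 0.2]
finger_gap: 0.478
```

carry_out(plan=[[1,0,0,0,-1],[1,0,0,0,-1],[1,0,0,0,-0.9],[1,0,0,0,0],[1,0,0,0,0]])

```text
time_s: 1.18
tcp_pos: [212.2, -614.2, 330.1]
tcp_rot: [-0.0, 0.971, -0.237, -0.0]
ft_force: [-0.0, 0.1, 0.2]
finger_gap: 0.098
```

```bash
cat >> h.py <<'E'
N=np.array([552.4,-196.5]);YW=-.476
nx=np.array([np.cos(YW),np.sin(YW)]);ny=np.array([-nx[1],nx[0]])
def go(tx,ty,tz):
    s=sensors.sense();q=s["tcp_rot"];M=R.from_quat([q[1],q[2],q[3],q[0]]).as_matrix()
    d=M.T@(np.array([tx,ty,tz])-s["tcp_pos"])/30
    print("t",round(s["time_s"],2),"tcp",s["tcp_pos"].round(1),"xang",round(np.degrees(np.arctan2(M[1,0],M[0,0])),1),"F",np.round(s["ft_force"],1),"gap",round(s["finger_gap"],3),"units",d.round(2))
def nest(x,y,z):
    p=N+x*nx+y*ny;print("target",p.round(1),z);go(*p,z)
E
python3 -c "
from h import *
nest(0,110,330)"
```

```text
target [602.8 -98.7] 330
t 1.18 tcp [ 212.2 -614.2  330.1] xang -27.4 F [-0.   0.1  0.2] gap 0.098 units [ 3.630e+00 -2.125e+01  1.000e-02]
```

carry_out(plan=[[1,0.15,-0.9,0,0],[1,0.15,-0.9,0,0],[1,0.15,-0.9,0,0],[1,0.15,-0.9,0,0],[1,0.15,-0.9,0,0],[1,0.15,-0.9,0,0],[1,0.15,-0.9,0,0],[1,0.15,-0.9,0,0]])

```text
time_s: 1.85
tcp_pos: [344.1, -437.7, 330.5]
tcp_rot: [-0.0, 0.971, -0.238, -0.0]
ft_force: [0.1, -0.2, 0.4]
finger_gap: 0.007
```

carry_out(plan=[[1,0.15,-0.9,0,0],[1,0.15,-0.9,0,0],[1,0.15,-0.9,0,0],[1,0.15,-0.9,0,0],[1,0.15,-0.9,0,0],[1,0.15,-0.9,0,0],[1,0.15,-0.9,0,0],[1,0.15,-0.9,0,0]])

```text
time_s: 2.52
tcp_pos: [475.2, -262.4, 330.5]
tcp_rot: [-0.0, 0.971, -0.238, -0.0]
ft_force: [-0.5, 0.1, 0.1]
finger_gap: 0.001
```

carry_out(plan=[[1,0.15,-0.9,0,0],[1,0.15,-0.9,0,0],[1,0.15,-0.9,0,0],[1,0.15,-0.9,0,0],[1,0.15,-0.9,0,0],[1,0.15,-0.9,0,0],[1,0.15,-0.9,0,0],[1,0,0,0,0]])

```text
time_s: 3.18
tcp_pos: [591.4, -104.0, 329.9]
tcp_rot: [-0.002, 0.972, -0.234, -0.0]
ft_force: [-1.4, 0.3, -0.1]
finger_gap: 0.002
```

```bash
python3 -c "
from h import *
nest(0,110,220)"
```

```text
target [602.8 -98.7] 220
t 3.18 tcp [ 591.4 -104.   329.9] xang -27.1 F [-1.4  0.3 -0.1] gap 0.002 units [ 0.26 -0.32  3.67]
```

carry_out(plan=[[1,0.2,-0.3,0,0],[1,0,0,0.5,0],[1,0,0,0.6,0],[1,0,0,0.8,0],[1,0,0,0.8,0],[1,0,0,0.8,0],[1,0,0,0.2,0],[1,0,0,0,0]])

```text
time_s: 3.85
tcp_pos: [597.8, -105.8, 217.8]
tcp_rot: [0.0, 0.971, -0.237, -0.002]
ft_force: [-1.2, -0.6, -0.1]
finger_gap: 0.004
```

Run:
```python
from h import *
nest(0,75,220)
a=cams.read_camera("side")[90:270,240:440,::-1];cv2.imwrite("pics/s2.png",cv2.resize(a,None,fx=3,fy=3))
```

```text
target [ 586.8 -129.8] 220
t 3.85 tcp [ 597.8 -105.8  217.8] xang -27.5 F [-1.2 -0.6 -0.1] gap 0.004 units [ 0.04  0.88 -0.07]
```

View pics/s2.png

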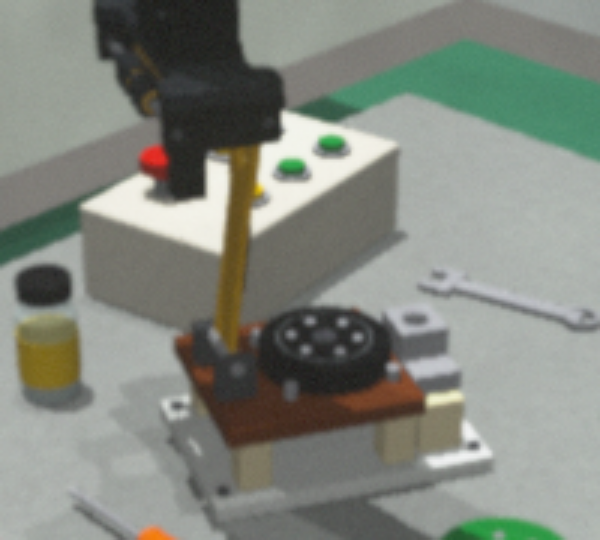

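carry_out(plan=[[1,0,0.47,0,0],[1,0,0.47,0,0],[1,0,0.32,0.05,0],[1,0,0.32,0.05,0],[1,0,0.38,0.14,0],[1,0,0.38,0.14,0],[1,0,0.35,0.21,0],[1,0,0.35,0.21,0]])

```text
time_s: 4.57
tcp_pos: [556.5, -187.0, 195.0]
tcp_rot: [0.0, 0.972, -0.236, 0.0]
ft_force: [0.2, 0.5, -0.1]
finger_gap: 0.005
```

```bash
python3 -c "
from h import *
nest(0,11,193)"
```

```text
target [ 557.4 -186.7] 193
t 4.57 tcp [ 556.5 -187.   195. ] xang -27.4 F [ 0.2  0.5 -0.1] gap 0.005 units [ 0.02 -0.02  0.07]
```

carry_out(plan=[[1,0,0.3,0.3,0],[1,0,0.3,0.3,0],[1,0,0.24,0.33,0],[1,0,0.24,0.33,0],[1,0,0.16,0.37,0],[1,0,0.16,0.37,0],[1,0,0.08,0.3,0],[1,0,0.08,0.3,0]])

```text
time_s: 5.23
tcp_pos: [535.1, -227.6, 116.3]
tcp_rot: [-0.0, 0.972, -0.236, -0.0]
ft_force: [0.4, 0.5, 1.3]
finger_gap: 0.007
```

Run:
```python
from h import *
nest(0,-37,99)
a=cams.read_camera("side")[90:270,240:440,::-1];cv2.imwrite("pics/s3.png",cv2.resize(a,None,fx=3,fy=3))
```

```text
target [ 535.4 -229.4] 99
t 5.23 tcp [ 535.1 -227.6  116.3] xang -27.3 F [0.4 0.5 1.3] gap 0.007 units [0.04 0.05 0.58]
```

View pics/s3.png

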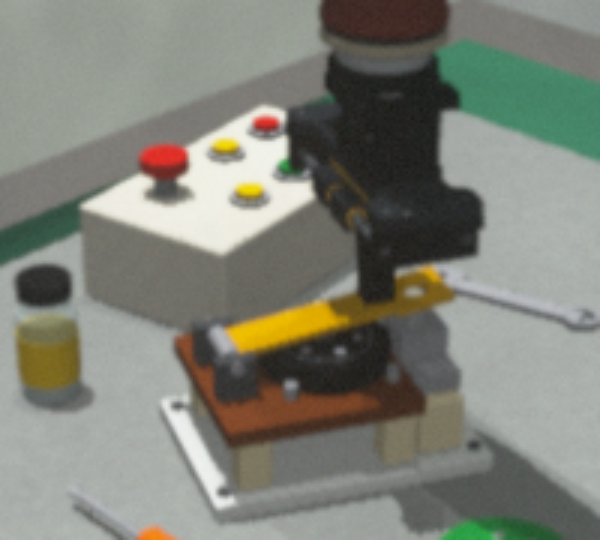

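The hasp is nearly down: it's still raised slightly, with the finger at crop (375,290) just behind the eye. Next I'll press it flat.

carry_out(plan=[[1,0,0,0.2,0],[1,0,0,0.2,0],[1,0,0,0.1,0],[1,0,0,0.05,0],[1,0,0,0.05,0],[1,0,0,0,0]])

```text
time_s: 5.78
tcp_pos: [535.7, -227.3, 99.7]
tcp_rot: [-0.0, 0.972, -0.236, 0.0]
ft_force: [0.2, -0.8, 0.7]
finger_gap: 0.002
```

carry_out(plan=[[1,0,0,0.05,0],[1,0,0,0.05,0],[1,0,0,0,0]])

```text
time_s: 6.03
tcp_pos: [535.9, -227.4, 99.2]
tcp_rot: [0.0, 0.972, -0.236, 0.001]
ft_force: [-9.0, 2.7, 21.1]
finger_gap: 0.005
```

carry_out(plan=[[1,0,0,-0.5,0],[0,0,0,-0.9,0],[0,0,0,-0.9,0],[0,0,0,-0.9,0],[0,0,0,-0.9,0],[0,0,0,0,0]])

```text
time_s: 6.53
tcp_pos: [538.0, -228.1, 225.6]
tcp_rot: [0.001, 0.972, -0.236, 0.004]
ft_force: [-0.0, -0.0, 0.4]
finger_gap: 0.294
```

```bash
python3 -c "
from h import *
go(494.7,156.3,200)"
```

```text
t 6.53 tcp [ 538.  -228.1  225.6] xang -27.3 F [-0.  -0.   0.4] gap 0.294 units [ -7.17 -10.72   0.8 ]
```

carry_out(plan=[[0,-0.45,-0.67,0,0],[0,-0.45,-0.67,0,0],[0,-0.45,-0.67,0,0],[0,-0.45,-0.67,0,0],[0,-0.45,-0.67,0,0],[0,-0.45,-0.67,0,0],[0,-0.45,-0.67,0,0],[0,-0.45,-0.67,0,0]])

```text
time_s: 7.2
tcp_pos: [513.2, -33.9, 219.7]
tcp_rot: [0.0, 0.972, -0.236, 0.0]
ft_force: [0.5, -0.4, 0.4]
finger_gap: 0.907
```

Run:
```python
from h import *
go(494.7,156.3,200)
im=cams.read_camera("top")[:,:,::-1].copy()
a=cv2.resize(im[110:250,320:470],None,fx=4,fy=4,interpolation=cv2.INTER_CUBIC)
b=cv2.resize(im[150:250,130:245],None,fx=4,fy=4,interpolation=cv2.INTER_CUBIC)
c=np.zeros((560,1060,3),np.uint8);c[:,:600]=a;c[:400,600:]=b
cv2.imwrite("pics/c2.png",cv2.resize(c,None,fx=.75,fy=.75));print(blobs(im,(18,120,80),(32,255,255),(330,110,470,250))[0])
```

```text
t 7.2 tcp [513.2 -33.9 219.7] xang -27.3 F [ 0.5 -0.4  0.4] gap 0.907 units [-3.46 -5.35  0.65]
[(array([408.8303207 , 179.48862974]), array([ 372,  150,   78,   59, 1715]))]
```

View pics/c2.png

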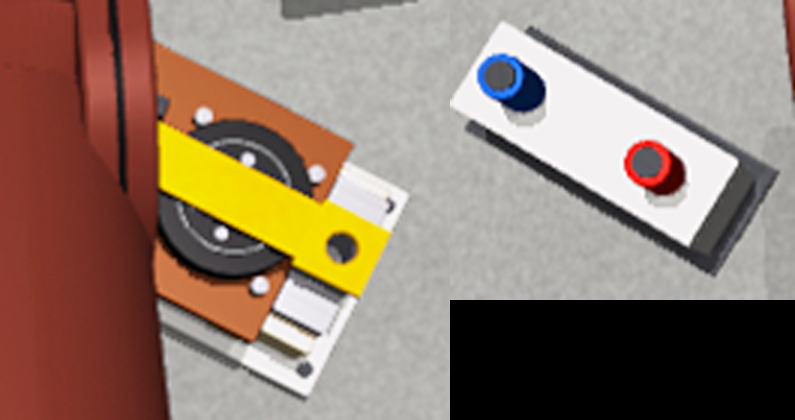

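The hasp lies flat, with the eye at top px (434,192). The red pin's head-top ring is at about (196,205) and the blue pin's at (146,175), so the red one fits the description.

Run:
```python
from h import *
r=onz("top",(195.9,205),119);b=onz("top",(146.5,175.3),119);e=onz("top",(434,192.4),99)
print(r,b,np.linalg.norm(r-b),"eye",e,"nest pred",N-70*ny)
go(r[0],r[1],200)
```

```text
[494.67406644 159.05195987 119.        ] [546.5425385  245.68440835 119.        ] 100.97286528071056 eye [ 520.77924049 -258.15941633   99.        ] nest pred [ 520.32407422 -258.7184457 ]
t 7.25 tcp [512.8 -28.1 220. ] xang -27.0 F [-1.1  4.9  0.5] gap 0.946 units [-3.37 -5.28  0.68]
```

carry_out(plan=[[0,-0.48,-0.75,0,0],[0,-0.48,-0.75,0,0],[0,-0.48,-0.75,0,0],[0,-0.48,-0.75,0,0],[0,-0.48,-0.75,0,0],[0,-0.48,-0.75,0,0],[0,-0.49,-0.78,0,0],[0,0,0,0,0]])

```text
time_s: 7.92
tcp_pos: [495.1, 158.1, 220.0]
tcp_rot: [-0.001, 0.973, -0.233, 0.0]
ft_force: [-1.3, 0.3, 0.3]
finger_gap: 1.0
```

```bash
python3 -c "
from h import *
go(494.7,159,81)"
```

```text
t 7.92 tcp [495.1 158.1 220. ] xang -26.9 F [-1.3  0.3  0.3] gap 1.0 units [-0.02 -0.01  4.63]
```

carry_out(plan=[[0,0,0,0.7,0],[0,0,0,0.7,0],[0,0,0,0.7,0],[0,0,0,0.7,0],[0,0,0,0.7,0],[0,0,0,0.7,0],[0,0,0,0.4,0],[0,0,0,0,0]])

```text
time_s: 8.58
tcp_pos: [494.8, 151.3, 79.2]
tcp_rot: [0.001, 0.972, -0.236, -0.002]
ft_force: [-0.7, 0.2, -0.4]
finger_gap: 0.997
```

carry_out(plan=[[1,0,0,0,0],[1,0,0,0,0],[1,0,0,0,0],[1,0,0,0,0],[1,0,0,0,0],[1,0,0,0,0],[1,0,0,0,0],[1,0,0,0,0]], grip_force=30)

```text
time_s: 9.25
tcp_pos: [496.3, 152.0, 81.7]
tcp_rot: [-0.0, 0.972, -0.236, 0.0]
ft_force: [0.1, 0.1, 0.6]
finger_gap: 0.48
```

carry_out(plan=[[1,0,0,0,0],[1,0,0,0,0],[1,0,0,0,0],[1,0,0,0,0]])

```text
time_s: 9.58
tcp_pos: [495.3, 152.8, 81.7]
tcp_rot: [0.0, 0.972, -0.236, -0.001]
ft_force: [-5.5, 1.3, 5.8]
finger_gap: 0.311
```

```bash
python3 -c "
from h import *
go(494.7,159,220)"
```

```text
t 9.58 tcp [495.3 152.8  81.7] xang -27.3 F [-5.5  1.3  5.8] gap 0.311 units [-0.12 -0.17 -4.61]
```

Gripped, but about 5 mm off-centre along tool y, because the earlier reading was still settling. I'll re-grip centred.

carry_out(plan=[[0.4,0,0,0,0],[0.4,0,0,0,0],[0.4,0,0,0,0],[0.4,0,-0.2,0,0],[0.4,0,0,0,0],[0.4,0,0,0,0]])

```text
time_s: 10.08
tcp_pos: [499.3, 157.8, 81.5]
tcp_rot: [-0.0, 0.972, -0.236, -0.0]
ft_force: [0.4, 0.1, -0.6]
finger_gap: 0.585
```

```bash
python3 -c "
from h import *
go(494.7,159,82)"
```

```text
t 10.08 tcp [499.3 157.8  81.5] xang -27.3 F [ 0.4  0.1 -0.6] gap 0.585 units [-0.15  0.04 -0.02]
```

carry_out(plan=[[1,0,0,0,0],[1,0,0,0,0],[1,0,0,0,0],[1,0,0,0,0],[1,0,0,0,0],[1,0,0,0,0]], grip_force=40)

```text
time_s: 10.58
tcp_pos: [498.0, 158.1, 81.7]
tcp_rot: [0.0, 0.972, -0.236, -0.001]
ft_force: [-6.4, 2.4, 5.1]
finger_gap: 0.307
```

```bash
python3 -c "
from h import *
go(494.7,159,220)"
```

```text
t 10.58 tcp [498.  158.1  81.7] xang -27.3 F [-6.4  2.4  5.1] gap 0.307 units [-0.12  0.03 -4.61]
```

carry_out(plan=[[1,-0.1,0,0,0],[1,0,0,-0.3,0],[1,0,0,-0.6,0],[1,0,0,-0.8,0],[1,0,0,-0.8,0],[1,0,0,-0.8,0],[1,0,0,-0.8,0],[1,0,0,-0.6,0]])

```text
time_s: 11.25
tcp_pos: [496.7, 158.9, 225.3]
tcp_rot: [-0.0, 0.972, -0.236, 0.001]
ft_force: [0.5, -0.3, -1.8]
finger_gap: 0.314
```

Run:
```python
from h import *
go(520.6,-258.4,220)
```

```text
t 11.25 tcp [496.7 158.9 225.3] xang -27.3 F [ 0.5 -0.3 -1.8] gap 0.314 units [ 7.09 11.99  0.17]
```

carry_out(plan=[[1,0.44,0.75,0,0],[1,0.44,0.75,0,0],[1,0.44,0.75,0,0],[1,0.44,0.75,0,0],[1,0.44,0.75,0,0],[1,0.44,0.75,0,0],[1,0.44,0.75,0,0],[1,0.44,0.75,0,0]])

```text
time_s: 11.92
tcp_pos: [507.4, -50.9, 223.2]
tcp_rot: [0.0, 0.972, -0.236, 0.0]
ft_force: [-0.1, -0.3, -1.1]
finger_gap: 0.311
```

carry_out(plan=[[1,0.44,0.75,0,0],[1,0.44,0.75,0,0],[1,0.44,0.75,0,0],[1,0.44,0.75,0,0],[1,0.44,0.75,0,0],[1,0.44,0.75,0,0],[1,0.3,0.5,0,0],[1,0,0,0,0]])

```text
time_s: 12.58
tcp_pos: [516.1, -228.3, 222.6]
tcp_rot: [0.001, 0.971, -0.239, -0.0]
ft_force: [-0.4, -0.0, -0.8]
finger_gap: 0.309
```

carry_out(plan=[[1,0,0,0,0],[1,0,0,0,0],[1,0,0,0,0],[1,0,0,0,0]])

```text
time_s: 12.92
tcp_pos: [517.3, -222.2, 222.9]
tcp_rot: [-0.0, 0.972, -0.235, 0.0]
ft_force: [0.5, -0.3, -0.0]
finger_gap: 0.311
```

Run:
```python
from h import *
go(520.6,-258.4,175)
```

```text
t 12.92 tcp [ 517.3 -222.2  222.9] xang -27.2 F [ 0.5 -0.3 -0. ] gap 0.311 units [0.65 1.02 1.6 ]
```

carry_out(plan=[[1,0.33,0.51,0.3,0],[1,0.32,0.51,0.3,0],[1,0,0,0.3,0],[1,0,0,0.3,0],[1,0,0,0.1,0],[1,0,0,0,0],[1,0,0,0,0],[1,0,0,0,0]])

```text
time_s: 13.58
tcp_pos: [520.7, -259.2, 184.1]
tcp_rot: [0.0, 0.972, -0.236, 0.0]
ft_force: [-0.7, 0.0, -1.1]
finger_gap: 0.308
```

Run:
```python
from h import *
go(520.6,-258.4,175)
s=sensors.sense()["tcp_pos"]
a=cams.read_camera("side")[:,:,::-1].copy();t=cams.read_camera("top")[:,:,::-1].copy()
print("expected px: tip",proj("side",s-[0,0,75]),"eye",proj("side",[520.6,-258.4,99]),"hole mouth in top",proj("top",[520.6,-258.4,99]))
c=np.hstack([cv2.resize(a[130:250,330:430],None,fx=4,fy=4,interpolation=cv2.INTER_CUBIC),cv2.resize(t[130:250,370:470],None,fx=4,fy=4,interpolation=cv2.INTER_CUBIC)])
cv2.imwrite("pics/c3.png",c)
```

```text
t 13.58 tcp [ 520.7 -259.2  184.1] xang -27.3 F [-0.7  0.  -1.1] gap 0.308 units [-0.02 -0.02  0.3 ]
expected px: tip [380.028595   189.21117458] eye [379.64463345 193.43174282] hole mouth in top [434.13670317 192.50001759]
```

View pics/c3.png

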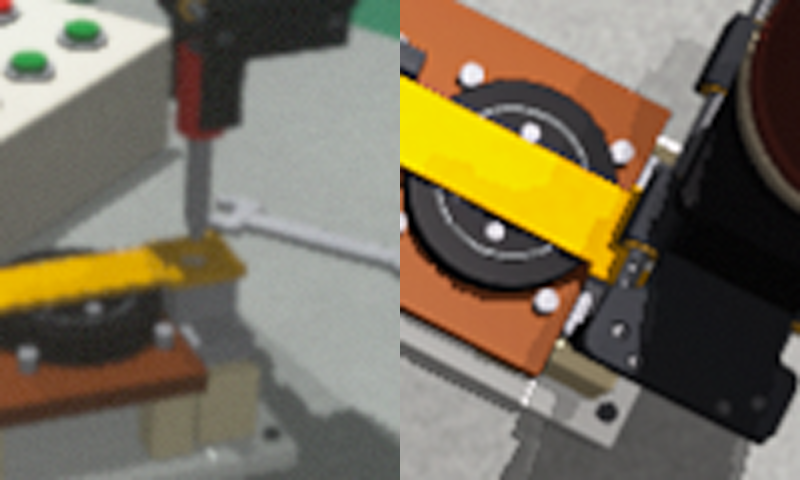

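Tip at side px (380,189.5) sits above the eye at (378.5,195), consistent within about 1 px. Descending in stages.

carry_out(plan=[[1,0,0,0.15,0],[1,0,0,0.15,0],[1,0,0,0.15,0],[1,0,0,0.15,0],[1,0,0,0.1,0],[1,0,0,0,0],[1,0,0,0,0]])

```text
time_s: 14.27
tcp_pos: [520.2, -259.5, 162.3]
tcp_rot: [-0.0, 0.972, -0.236, -0.0]
ft_force: [0.3, 0.2, -0.4]
finger_gap: 0.308
```

carry_out(plan=[[1,0,0,0.15,0],[1,0,0,0.15,0],[1,0,0,0.15,0],[1,0,0,0.15,0],[1,0,0,0.15,0],[1,0,0,0,0],[1,0,0,0,0]])

```text
time_s: 14.85
tcp_pos: [520.1, -259.4, 139.7]
tcp_rot: [-0.0, 0.972, -0.236, -0.0]
ft_force: [-0.0, 0.1, -0.9]
finger_gap: 0.308
```

carry_out(plan=[[1,0,0,0.2,0],[1,0,0,0.2,0],[1,0,0,0.2,0],[1,0,0,0.2,0],[1,0,0,0.1,0],[1,0,0,0,0],[1,0,0,0,0]])

```text
time_s: 15.43
tcp_pos: [520.2, -259.5, 112.8]
tcp_rot: [-0.0, 0.972, -0.236, -0.0]
ft_force: [0.4, 0.6, -0.3]
finger_gap: 0.31
```

carry_out(plan=[[1,0,0,0.06,0],[1,0,0,0.06,0],[1,0,0,0.05,0],[1,0,0,0,0],[1,0,0,0,0]])

```text
time_s: 15.85
tcp_pos: [520.5, -259.6, 108.5]
tcp_rot: [0.0, 0.972, -0.236, 0.0]
ft_force: [-1.5, 0.2, 5.7]
finger_gap: 0.304
```

carry_out(plan=[[0.3,0,0,0,0],[0.3,0,0,0,0],[0.3,0,0,0,0],[0.3,0,0,0,0],[0.1,0,0,0,0],[0.1,0,0,0,0],[0.1,0,0,0,0],[0.1,0,0,0,0]])

```text
time_s: 16.52
tcp_pos: [520.3, -259.5, 107.9]
tcp_rot: [-0.0, 0.972, -0.236, -0.0]
ft_force: [0.6, -0.4, -0.2]
finger_gap: 0.826
```

carry_out(plan=[[0.1,0,0,-0.3,0],[0.1,0,0,-0.6,0],[0.1,0,0,-0.9,0],[0.1,0,0,-0.9,0],[0.1,0,0,-0.9,0],[0.1,0,0.9,-0.9,0],[0.1,0,0.9,-0.5,0],[0.1,0,0.9,0,0]])

```text
time_s: 17.18
tcp_pos: [484.4, -332.7, 263.3]
tcp_rot: [0.001, 0.972, -0.236, 0.003]
ft_force: [-0.4, -0.8, -0.2]
finger_gap: 0.9
```

carry_out(plan=[[0.1,0,0.9,0,0],[0.1,0,0.9,0,0],[0.1,0,0.9,0,0],[0.1,0,0.9,0,0],[0.1,0,0.5,0,0],[0.1,0,0,0,0],[0.1,0,0,0,0],[0.1,0,0,0,0]])

```text
time_s: 17.85
tcp_pos: [427.8, -439.4, 258.3]
tcp_rot: [-0.0, 0.972, -0.235, 0.0]
ft_force: [0.6, 0.8, 0.1]
finger_gap: 0.897
```

Run:
```python
from h import *
go(520.6,-258.4,175)
a=cams.read_camera("side")[:,:,::-1].copy();t=cams.read_camera("top")[:,:,::-1].copy()
for z in(99,146): print(z,proj("side",[520.6,-258.4,z]),proj("top",[520.6,-258.4,z]))
c=np.hstack([cv2.resize(a[130:250,330:430],None,fx=4,fy=4,interpolation=cv2.INTER_CUBIC),cv2.resize(t[130:250,370:470],None,fx=4,fy=4,interpolation=cv2.INTER_CUBIC)])
cv2.imwrite("pics/c4.png",c)
```

```text
t 17.85 tcp [ 427.8 -439.4  258.3] xang -27.2 F [0.6 0.8 0.1] gap 0.897 units [-0.01 -6.78  2.78]
99 [379.64463345 193.43174282] [434.13670317 192.50001759]
146 [380.54745811 174.12505199] [440.63646385 187.84579351]
```

View pics/c4.png

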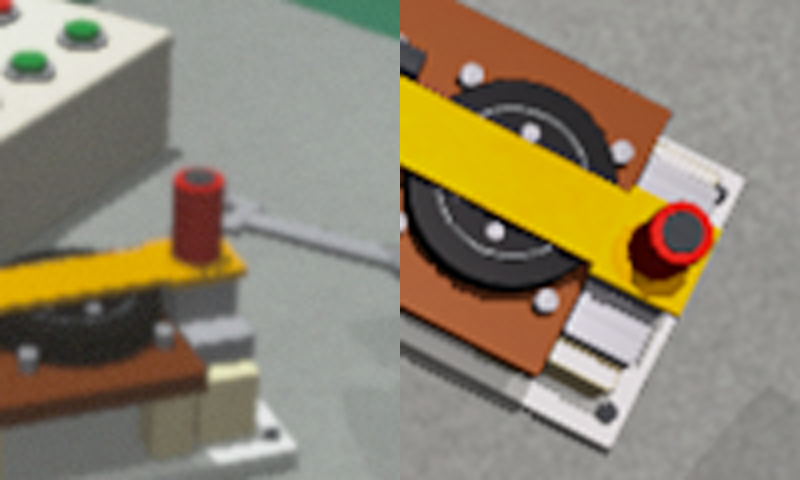

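The pin is home: its head top is at top px (440.5,188), against a predicted (440.6,187.8) for a seated upright pin, and the head rests on the flat hasp.

```bash
python3 -c "
from station import ticket
print(ticket.close_job())"
```

```text
the job is handed in; nothing more can be done
None
```

The job is done and handed in: the hasp is closed over the disc, and the red pin is fully home through the eye and the catch. The hand-in gave no verdict. About 18 s of the 67 s was used.

**What I did**
- **Hasp:** I swung it down with the shut fingers and pressed it flat on the catch. The last press read about 21 N, with the fingertips at z 99 mm.
- **Pin:** I took the red pin from the rack and lowered it through the eye until its head touched the hasp. The touch was about 6 N at the height expected for a seated pin, and there was no jamming on the way down.
- **Leaving it:** I opened the gripper and moved clear of everything.

**Last checks**
- **Pin position:** In the final top picture, the head's top was within 0.3 pixel of where a seated, upright pin should appear. The side picture shows the head resting on the flat hasp.
- **Disc:** It looks undisturbed between its studs.
- **Blue pin:** I saw it in place in the rack before the grasp and never touched it, but I did not check it again in the last pictures.

**What went wrong or disagreed**
- **First grip:** It was about 5 mm off-centre because I used a position reading taken before the arm had settled. I opened and gripped again before lifting.
- **Camera mismatch:** The side view put the eye about 2 pixels from the top-view estimate. I put that down to camera calibration, and the pin went in without resistance.

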